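Back off the board feed by one ratchet notch

ROBOT

A 7-joint arm with a two-finger parallel gripper is mounted at the origin on the work surface. World frame = base frame: x ahead of the robot, y to its left, z up, the work surface at z = 0. Lengths are in m, angles in rad, forces in N, time in s.
With the tool pointing down it reaches from about 0.35 to 0.9 m from the base axis. Payload 19.9 kg.
Tool frame: the origin (TCP) lies midway between the tips of the shut fingers; the grasp point (between the pads) lies 19 mm behind it (manip.tcp_to_grasp is the distance from the TCP to the grasp point, in m); z points along the fingers, y is the direction in which the jaws open and shut (so a half turn about z gives the same grasp; the last joint's range is limited). The gripper opens to 94 mm and grips with 3 to 60 N. Pads are 16 mm wide; open, the fingers measure 119 mm over their backs; the gripper's body (75 mm by 177 mm) begins 78 mm behind the grasp point.
Start: joints at [-1.29, 0.417, -0.01, 1.614, 0.005, 1.111, -0.053], TCP at [0.198, 0.593, 0.205] pointing down, gripper open.
Joint ranges: [-2.81, 2.81], [-0.39, 2.02], [-1.27, 1.25], [0.06, 2.57], [-1.19, 4.33], [0.19, 2], [-2.82, 2.82]. Speed limits (rad/s): [1.89, 1.89, 2.39, 2.39, 3.01, 3.01, 3.01].

INTERFACE

Orientations are given as a rotation vector (axis times angle).
In Python, from rig import sensors, imaging, ticket, manip gives the robot as it stands.
- The arm moves only by the tool move_arm, never from a script. Its argument "targets" is a list of rows, each a list of 3 entries, a list of its own where there are three numbers: the shift along the world's x, y, z in mm, then the turn, a rotation vector about the world's x, y, z in degrees, then the finger opening in mm, from 0 to 94. In form: [[[dx, dy, dz], [wx, wy, wz], hand], ...]. A call has 1 to 10 rows; each row shifts and turns the pose as measured when the row begins; what a row does not reach is not made up. A row lasts 1/12 s, in which the tool goes at most 41.7 mm and 7.16 degrees, less where a joint would pass 70% of its speed; a pose out of reach is approached as far as the arm can. A call with a gripper value outside its range is refused whole. The fingers move at their own pace and stop on an object; "squeeze" is the grip in N (left out, the last holds). Time passes only in rows, so rows that do not move let the fingers close. It gives the time, the measured TCP pose, the force and the opening at its end, in the units of the state.
- sensors.get_obs(): the state, without advancing time (a new reading comes with each control period).
- imaging.grab_frame(name): name is "scene" or "side" or "wrist"; returns the picture (480x640x3 uint8, red, green, blue); there is no depth.
- imaging.camera_params(name): a dict with "fx", "fy", "cx", "cy" (pixels), "R" (3x3) and "t" (3): a world point X has camera coordinates R X + t; the wrist camera has in their place "hand_eye" (4x4, takes a point from camera to tool coordinates, whose origin is the TCP and whose axes are the flange's). Camera axes: x right, y down, z forward; pixel columns grow to the right and rows downward; lengths in m; the calibration is good to about 2 mm. A picture is of the moment at which its call begins: read the wrist's pose just before it. camera_params takes no time and is no camera call.
- ticket.hand_in(): hands the job in, once; it reports no verdict.
The state is a dict: "time": time; "joint_pos": joint angles; "qd": joint speeds; "joint_efforts": joint torques, N m; "ee_pos": TCP position; "tcp_rot": TCP orientation; "wrist_force": force on the tool from outside, world axes, zero at the start; "ft_torque": the same for the moment, N m; "width": opening from 0.0 (shut) to 1.0 (fully open).
Only numpy, scipy, OpenCV 4.12 (cv2) and the standard library are available. Lean on these libraries where they do the work, as an engineer would, in place of code of your own. Each camera call takes 0.05 s, during which the arm holds its last target. There are 200 camera calls.

TASK

The board on the hand-fed shuttle has been wound one notch too far: with closed fingers, lift the ratchet pawl by its side pin and throw it back onto its rest, push a knob of the star handle so that the wheel turns backward (the way the pawl was blocking) by one notch, then tip the pawl over again so that it drops fully into the new notch and locks the wheel. Only push, with the fingertips or the outside of the fingers: do not take hold of anything, and do not feed the wheel on or wind it back two notches. Keep off the board and its pallet, which carry wet solder paste, and leave the bottle, jar, tools and pins standing about where they are.

Things in the scene. Friction and masses are not known exactly. Their poses are not given: they have to be found in the camera images.
- feeder: hand-fed board shuttle, fixed to the table. Origin on the table (z = 0) straight under the ratchet wheel's centre. Own x runs along the level feed shaft, from the star handle (own x -70 mm) past the ratchet wheel (0) to the board (90 to 255 mm); own y is the board's travel; z up. Base plate 12 mm thick, own x -55 to 290, own y -180 to 180 mm. 'Own' below means along these axes
- shaft_centre (a point): centre of the ratchet wheel (steel, 140 mm across, 12 mm thick, own x -6 to 6 mm) on the 20 mm shaft, 130 mm above the table; axes as the feeder. Bearing pedestal between wheel and star: own x -50 to -14, own y -45 to 45 mm, top 155 mm above the table. Pinion on the board side: own x 56 to 82 mm, top 162 mm. Pawl bracket: own x -33 to -7, own y 58 to 158 mm, top 175 mm
- wheel (a joint): turn of the feed wheel (star, ratchet, shaft and pinion in one), rad. 12 saw teeth 13 mm deep: a notch is 0.524. 0 = tooth face bears on the engaged pawl; starts 0.03 to 0.09 (slack). Negative = BACKWARD: tops of wheel and star move to own +y, the board to -y, 16 mm a notch. Pawl in the new notch: -0.52 to -0.34, best -0.45; beyond -0.524 it lands on a tooth top. 2 to 5 N at a knob turns it; friction holds it
- pawl (a joint): lift of the pawl in rad: 0 = down in a notch (below 0.06 still in it), about 0.17 or more = on top of a tooth, 0.67 to 0.79 = balanced upright, 1.10 = thrown back on its rest peg. Only its weight moves it: below about 0.65 it falls onto the wheel, above about 0.8 back onto the rest, and stays. 1 to 2 N at the pin moves it
- pawl_pivot (a point): hinge of the pawl, parallel to the shaft, at own x 0, own y 98.6 mm, 138.6 mm above the table. The pawl is a 70 mm steel strut, 11 mm thick, in the wheel's plane; down, it slopes up 40 degrees from here towards own -y and its nose stands in the wheel's teeth
- lift_pin (a point): middle of the pawl's lift pin: steel, 10 mm thick (13 at its end), sticking out of the pawl at own x 6 to 48 mm, free all round; this point at own x 28 mm, 60 mm from the hinge line. Pawl down: own y 67, height 189 mm. Pushed to own +y it rises over the top (own y 99, height 199 mm) and falls to the rest (own y 130, height 190 mm); pushed to own -y it comes back
- knob0 (a point): centre of the uppermost black ball knob of the star handle: 28 mm ball on a 10 mm rod, 95 mm from the shaft axis, at own x -70 mm. At the start it stands 22 to 25 degrees to the own -y side of straight up, 217 mm above the table. Turns with the wheel: a notch backward carries it 49 mm to own +y, just past straight up
- knob1 (a point): same ball knob, a quarter turn from knob0, on the own +y side
- knob2 (a point): same ball knob, lowest, opposite knob0
- knob3 (a point): same ball knob, opposite knob1, on the own -y side
- shuttle: aluminium pallet with the blue board (wet paste, 130 by 165 mm, top 95 mm above the table), its clips (97 mm) and its 240 mm rack (top 104 mm, own x 56 to 82 mm); slides along own y, geared to the wheel; not to be touched. Its frame coincides with the feeder's when the wheel is at 0
- support_pin0: brass board-support pin standing on the feeder's base plate to the -y side of the wheel, 22 mm across the foot, 44 mm tall; origin at the centre of its foot; leave alone
- support_pin1: second brass board-support pin, same size, beside the first; leave alone
- paste_jar: white solder paste jar, 68 mm across, 70 mm tall, on the table to the -y side of the feeder; origin at the centre of its underside; leave alone
- cleaner: clear cleaner bottle, 60 mm across, 165 mm tall, on the table to the -y side of the feeder; origin at the centre of its underside; leave alone
- spanner: steel spanner, 150 mm long, 8 mm thick, lying in front of the feeder; origin at its middle on the table; leave alone
- paste_knife: paste knife with a wooden handle, 240 mm long, lying to the +y side of the feeder; origin at its middle on the table; leave alone
- squeegee: aluminium squeegee holder, 170 mm long, 22 mm wide, 56 mm tall with its steel blade up, lying in front of the feeder; origin at the centre of its underside; leave alone

How it is judged:
By the outcome, as a careful person would: the job done as asked, in the order asked, and still so for the second after the job is handed in, with the robot touching nothing.
It also fails if it takes over 61 s, if anything falls off the work surface, if the arm or the gripper's body presses on something with over 40 N, if the wrist force passes 120 N, or if a joint passes its speed limit or range.

## Working session

There is one attempt and no reset: what is moved stays moved. The work goes in short steps, Python scripts to look and compute and a tool call to move; the robot and the scene stay as the last step left them, time stands still between calls to the robot, and variables do not carry over. Pictures are saved under pics/ and viewed, about 8 in all and at most 12, crops included, and the job is handed in when it is done.

Besides the shell and the picture viewer there is one more tool, called after "Request:" as a command line: name --argument value ..., lists and objects as JSON in quotes. move_arm: Moves the arm, as the interface text tells. Its arguments: {"type":"object","properties":{"targets":{"type":"array"},"squeeze":{"type":"number"}},"required":["targets"]}

```bash
mkdir -p pics; ls
python3 - <<'E'
from rig import sensors, imaging
import cv2
o=sensors.get_obs();print(o['time'],o['ee_pos'],o['tcp_rot'],o['width'])
for n in('scene','side'):
    im=imaging.grab_frame(n);cv2.imwrite(f'pics/{n}0.png',im[:,:,::-1]);p=imaging.camera_params(n);print(n,p)
E
```

```text
pics
0.0 [0.19818438 0.59236233 0.20483945] [-5.04817671e-01 -3.10069750e+00  1.88717724e-03] 1.0011084663813687
scene {'fx': 484.73681217420045, 'fy': 484.73681217420045, 'cx': 324.19623126656296, 'cy': 240.88561021185254, 'R': array([[-0.53579051,  0.84434003,  0.00429328],
       [ 0.62478031,  0.39987513, -0.67063361],
       [-0.56795958, -0.35663677, -0.74177633]]), 't': array([ 0.27269248, -0.25218288,  1.44972243])}
side {'fx': 433.47940139790336, 'fy': 433.47940139790336, 'cx': 318.51019482327564, 'cy': 236.74436753608455, 'R': array([[ 0.89904686, -0.4373922 ,  0.02007014],
       [-0.20352523, -0.45804595, -0.86531577],
       [ 0.38767542,  0.77387465, -0.50082512]]), 't': array([-0.48252266,  0.26860309,  0.62158243])}
```

View pics/scene0.png

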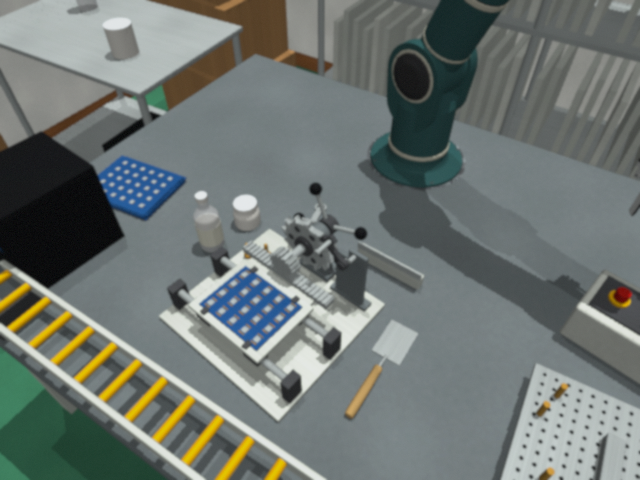

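View pics/side0.png

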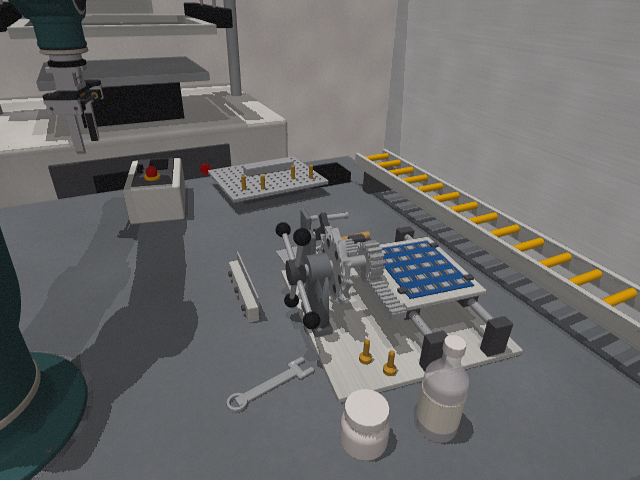

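Scene: knob0 is at about (316,188), knob1 at (361,233), and the board centre at (253,308). Side: knob0 (302,237), knob1 (283,229), knob2 (291,300), knob3 (312,320). Next I triangulate these.

```bash
cat > h.py <<'E'
import numpy as np,cv2
from rig import imaging
P={n:imaging.camera_params(n) for n in('scene','side')}
def ray(n,uv):
    p=P[n];d=np.array([(uv[0]-p['cx'])/p['fx'],(uv[1]-p['cy'])/p['fy'],1.])
    R=p['R'];d=R.T@d;return -R.T@p['t'],d/np.linalg.norm(d)
def plane(n,uv,z):
    c,d=ray(n,uv);return c+d*(z-c[2])/d[2]
def tri(a,b):
    c1,d1=ray('scene',a);c2,d2=ray('side',b)
    s=np.linalg.lstsq(np.c_[d1,-d2],c2-c1,rcond=None)[0]
    A,B=c1+s[0]*d1,c2+s[1]*d2;return (A+B)/2,np.linalg.norm(A-B)
def proj(n,X):
    p=P[n];x=p['R']@X+p['t'];return np.array([p['fx']*x[0]/x[2]+p['cx'],p['fy']*x[1]/x[2]+p['cy']])
def blob(im,uv,r=11,th=50):
    u,v=map(int,uv);w=im[v-r:v+r+1,u-r:u+r+1].max(2)
    m=cv2.morphologyEx((w<th).astype('uint8'),cv2.MORPH_OPEN,np.ones((5,5),'uint8'))
    n,l,s,c=cv2.connectedComponentsWithStats(m)
    i=min(range(1,n),key=lambda i:np.hypot(*(c[i]-r)));return c[i]+[u-r,v-r],s[i]
E
python3 - <<'E'
from h import *
S=cv2.imread('pics/scene0.png');D=cv2.imread('pics/side0.png')
a0,a1=blob(S,(316,188)),blob(S,(361,233));b=[blob(D,q) for q in((302,237),(283,229),(291,300),(312,320))]
print(a0,a1,b)
k0=tri(a0[0],b[0][0]);k1=tri(a1[0],b[1][0]);print('k0',k0,'k1',k1)
for n,I in(('scene',S),('side',D)):
    h=cv2.cvtColor(I,cv2.COLOR_BGR2HSV);m=cv2.inRange(h,(100,130,50),(125,255,255))
    m=cv2.morphologyEx(m,cv2.MORPH_CLOSE,np.ones((13,13),'uint8'))
    for c in cv2.findContours(m,0,1)[0]:
        if cv2.contourArea(c)<2000: continue
        q=cv2.approxPolyDP(cv2.convexHull(c),8,True)[:,0]
        X=np.array([plane(n,x,.095) for x in q]);print(n,q.tolist(),X.round(3).tolist())
        d=np.roll(X,-1,0)-X;print(np.linalg.norm(d,axis=1),np.degrees(np.arctan2(d[:,1],d[:,0])),X.mean(0))
E
```

```text
(array([315.04819277, 188.65060241]), array([ 6,  7,  9, 10, 83], dtype=int32)) (array([360.32954545, 233.32954545]), array([ 6,  7, 10, 10, 88], dtype=int32)) [(array([301.94354839, 236.66532258]), array([  3,   2,  17,  18, 248], dtype=int32)), (array([282.41221374, 228.18320611]), array([  4,   5,  14,  11, 131], dtype=int32)), (array([291.11711712, 301.46846847]), array([  5,   8,  14,  10, 111], dtype=int32)), (array([311.2780083 , 320.04564315]), array([  2,   3,  17,  17, 241], dtype=int32))]
k0 (array([ 0.48454048, -0.03927156,  0.21724262]), np.float64(0.0005563822721652351)) k1 (array([0.50114065, 0.08452777, 0.16552206]), np.float64(0.0019187816391920906))
scene [[244, 268], [299, 306], [257, 348], [201, 304]] [[0.666, -0.105, 0.095], [0.683, 0.05, 0.095], [0.804, 0.037, 0.095], [0.785, -0.119, 0.095]]
[0.15557324 0.12131585 0.15717823 0.12041151] [ 83.58321426  -6.08463046 -96.74692502 173.15539331] [ 0.73428441 -0.03411769  0.095     ]
scene [[122, 156], [184, 178], [145, 219], [112, 207], [98, 179]] [[0.54, -0.62, 0.095], [0.517, -0.418, 0.095], [0.675, -0.393, 0.095], [0.689, -0.489, 0.095], [0.638, -0.599, 0.095]]
[0.20296765 0.15991668 0.09758675 0.12118615 0.09993777] [  96.46547487    9.26816996  -81.84725159 -114.93682474 -167.90318634] [ 0.61155802 -0.50387907  0.095     ]
side [[382, 248], [427, 241], [473, 285], [410, 298]] [[0.7, 0.046, 0.095], [0.803, 0.031, 0.095], [0.78, -0.129, 0.095], [0.654, -0.112, 0.095]]
[0.10333769 0.16091405 0.12720639 0.16462949] [ -8.33197223 -98.05990646 172.60959226  73.60636626] [ 0.7342517  -0.04100549  0.095     ]
```

Checks: the k0–k1 distance is 135 mm (134.4 expected), knob0's height is 217 mm, and the yaw is about -7.2° from both the knobs and the board. This puts the feeder origin at about (0.559, -0.011). I'll close the fingers, rise and go above the -y side of the pin.

Request:
move_arm --targets '[[[0,0,35],[0,0,0],0],[[0,0,35],[0,0,0],0],[[10,-15,30],[0,0,2],0],[[20,-30,0],[0,0,3],0],[[20,-30,0],[0,0,3],0],[[20,-30,0],[0,0,3],0],[[20,-30,0],[0,0,0],0],[[20,-30,0],[0,0,0],0],[[20,-30,0],[0,0,0],0],[[20,-30,0],[0,0,0],0]]'

```text
time: 0.93
ee_pos: [0.3453, 0.3601, 0.3048]
tcp_rot: [-0.17, -3.135, 0.012]
wrist_force: [0.3, -0.5, -0.4]
width: 0.325
```

Request:
move_arm --targets '[[[20,-30,0],[0,0,0],0],[[20,-30,0],[0,0,0],0],[[20,-30,0],[0,0,0],0],[[20,-30,0],[0,0,0],0],[[20,-30,0],[0,0,0],0],[[20,-30,0],[0,0,0],0],[[20,-30,0],[0,0,0],0],[[20,-30,0],[0,0,0],0],[[20,-30,0],[0,0,0],0],[[20,-30,0],[0,0,0],0]]'

```text
time: 1.77
ee_pos: [0.5505, 0.0421, 0.3045]
tcp_rot: [-0.168, -3.134, 0.011]
wrist_force: [0.9, 1.5, -0.1]
width: 0.006
```

Request:
move_arm --targets '[[[20,-11,0],[0,0,-1],0],[[20,-11,0],[0,0,0],0],[[0,0,0],[0,0,0],0],[[0,0,0],[0,0,0],0]]'

```text
time: 2.1
ee_pos: [0.594, 0.0096, 0.303]
tcp_rot: [-0.213, -3.13, 0.017]
wrist_force: [-0.7, 1.1, -1.0]
width: 0.004
```

```bash
cat >> h.py <<'E'
O=np.array([.559,-.0107,0]);yaw=np.radians(-7.2);ex=np.array([np.cos(yaw),np.sin(yaw),0]);ey=np.array([-ex[1],ex[0],0])
def W(x,y,z): return O+ex*x/1e3+ey*y/1e3+[0,0,z/1e3]
def own(X): d=np.array(X)-O;return np.array([d@ex,d@ey,d[2]])*1e3
def snap(tag,marks=(),box=None):
    from rig import sensors
    from scipy.spatial.transform import Rotation as Ro
    o=sensors.get_obs();R=Ro.from_rotvec(o['tcp_rot']).as_matrix();t=np.array(o['ee_pos'])
    print(round(o['time'],2),'own tcp',own(t).round(1),'z axis',R[:,2].round(3),'jaw yaw',np.degrees(np.arctan2(R[1,1],R[0,1])).round(1),np.round(o['wrist_force'],1))
    tiles=[]
    for n in('scene','side'):
        im=imaging.grab_frame(n)[:,:,::-1].copy();cv2.imwrite(f'pics/{n}_{tag}.png',im)
        for X in marks:
            u=proj(n,X);cv2.circle(im,tuple(int(v) for v in u.round()),1,(0,0,255),-1)
        c=proj(n,W(0,60,150)).astype(int);r=65
        tiles.append(cv2.resize(im[c[1]-r:c[1]+r,c[0]-r:c[0]+r],(400,400),interpolation=2))
    p=imaging.camera_params('wrist');w=imaging.grab_frame('wrist')[:,:,::-1].copy();H=p['hand_eye']
    for X in marks:
        c=np.linalg.inv(H)@np.r_[R.T@(X-t),1]
        if c[2]>0: cv2.circle(w,(int(p['fx']*c[0]/c[2]+p['cx']),int(p['fy']*c[1]/c[2]+p['cy'])),3,(0,0,255),-1)
    cv2.imwrite(f'pics/wrist_{tag}.png',w);cv2.imwrite(f'pics/pair_{tag}.png',np.hstack(tiles))
E
python3 -c "
from h import *
snap('a',[W(28,67,189),W(48,67,189),W(0,0,130),W(-70,-37.7,217),W(-70,87.2,168)])"
```

```text
2.1 own tcp [ 32.2  24.5 303. ] z axis [-0.005 -0.01  -1.   ] jaw yaw 82.2 [-0.7  1.1 -1. ]
```

View pics/wrist_a.png

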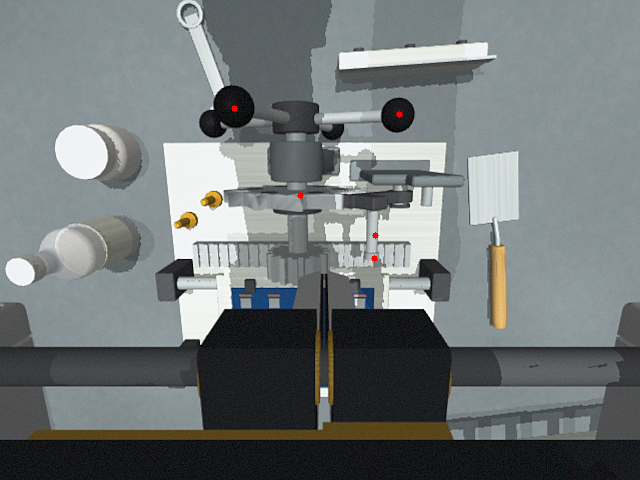

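View pics/pair_a.png

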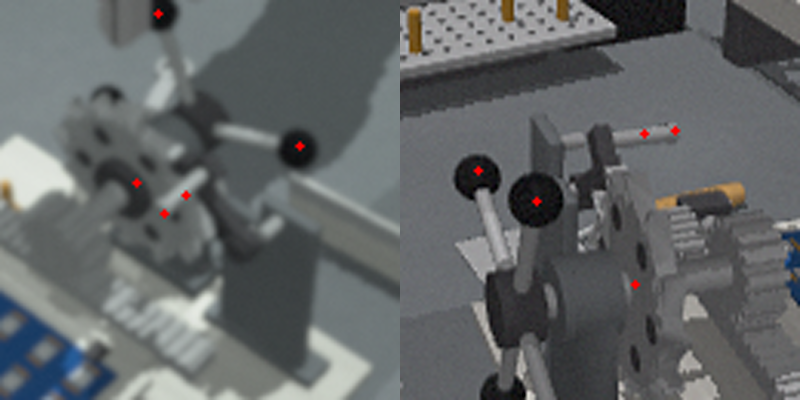

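Wrist view: the projected pin points (375,235) and (374,258) lie on the pin, and the knob points (234,108) and (399,114) lie on the knobs. The side view agrees. The model fits, so I descend on the -y side of the pin.

Request:
move_arm --targets '[[[-3,0,-25],[0,0,0],0],[[0,0,-25],[0,0,0],0],[[0,0,-25],[0,0,0],0],[[0,0,-25],[0,0,0],0],[[0,0,-23],[0,0,0],0],[[0,0,0],[0,0,0],0],[[0,0,0],[0,0,0],0]]'

```text
time: 2.83
ee_pos: [0.5872, 0.0177, 0.1796]
tcp_rot: [0.195, 3.134, -0.008]
wrist_force: [-0.2, 0.7, 0.5]
width: 0.007
```

```bash
python3 -c "
from h import *
from rig import sensors
o=sensors.get_obs();print(own(o['ee_pos']),o['wrist_force'],ex,ey)"
```

```text
[ 24.3867856   31.67469953 179.55684555] [-0.20418733  0.69685031  0.51949875] [ 0.9921147  -0.12533323  0.        ] [0.12533323 0.9921147  0.        ]
```

Request:
move_arm --targets '[[[2,6,0],[0,0,0],0],[[2,6,0],[0,0,0],0],[[2,6,0],[0,0,0],0],[[1,6,0],[0,0,0],0],[[1,6,0],[0,0,0],0],[[1,6,0],[0,0,0],0],[[1,6,0],[0,0,0],0],[[1,6,0],[0,0,0],0],[[1,6,0],[0,0,0],0]]'

```text
time: 3.58
ee_pos: [0.6029, 0.0782, 0.1881]
tcp_rot: [0.193, 3.125, -0.003]
wrist_force: [0.6, -0.1, 0.1]
width: 0.005
```

```bash
python3 -c "
from h import *
from rig import sensors
o=sensors.get_obs();print(own(o['ee_pos']),o['wrist_force'])"
```

```text
[ 32.46236515  93.6916568  188.13230729] [ 0.57046249 -0.05978595  0.08769865]
```

Request:
move_arm --targets '[[[0,4,-4],[0,0,0],0],[[0,4,-4],[0,0,0],0],[[0,4,-2],[0,0,0],0],[[0,3,-1],[0,0,0],0],[[0,0,0],[0,0,0],0]]'

```text
time: 4.0
ee_pos: [0.6032, 0.0937, 0.1758]
tcp_rot: [0.193, 3.125, -0.008]
wrist_force: [0.6, -0.7, -0.7]
width: 0.009
```

```bash
python3 -c "
from h import *
snap('b',[W(28,130,190),W(28,67,189)])"
```

```text
4.0 own tcp [ 30.8 109.1 175.8] z axis [ 0.01  -0.006 -1.   ] jaw yaw 82.9 [ 0.6 -0.7 -0.7]
```

View pics/pair_b.png

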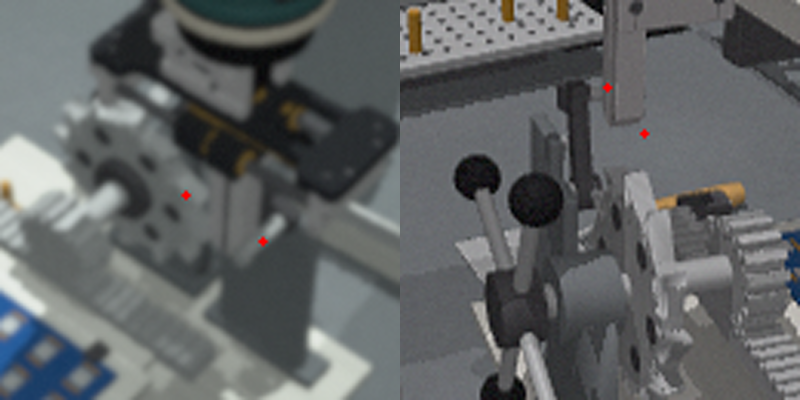

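Pawl on its rest: the pin end is at the predicted rest point, (263,241) in the left crop. Now to the -y side of knob0.

Request:
move_arm --targets '[[[-1,-6,0],[0,0,0],0],[[0,0,30],[0,0,0],0],[[0,0,30],[0,0,0],0],[[0,0,30],[0,0,0],0],[[-10,-14,30],[0,0,0],0],[[-22,-30,0],[0,0,0],0],[[-22,-30,0],[0,0,0],0],[[-22,-30,0],[0,0,0],0],[[-22,-30,0],[0,0,0],0],[[-22,-30,0],[0,0,0],0]]'

```text
time: 4.98
ee_pos: [0.4769, -0.0756, 0.2985]
tcp_rot: [0.175, 3.129, -0.001]
wrist_force: [1.3, -0.7, 0.3]
width: 0.008
```

Request:
move_arm --targets '[[[0,0,0],[0,0,0],0],[[0,0,0],[0,0,0],0]]'

```text
time: 5.15
ee_pos: [0.4727, -0.0819, 0.2994]
tcp_rot: [0.187, 3.126, 0.003]
wrist_force: [-0.0, 0.8, 0.0]
width: 0.005
```

```bash
cat > s.py <<'E'
from h import *
from rig import sensors
o=sensors.get_obs();print(o['time'],own(o['ee_pos']).round(1),np.round(o['wrist_force'],1))
E
python3 s.py
```

```text
5.15 [-76.7 -81.4 299.4] [-0.   0.8  0. ]
```

Request:
move_arm --targets '[[[5,0,-25],[0,0,0],0],[[1,0,-25],[0,0,0],0],[[0,0,-25],[0,0,0],0],[[0,0,-18],[0,0,0],0],[[0,0,0],[0,0,0],0],[[0,0,0],[0,0,0],0]]'

```text
time: 5.65
ee_pos: [0.4802, -0.0807, 0.2046]
tcp_rot: [0.186, 3.122, 0.007]
wrist_force: [-0.6, -0.1, 0.9]
width: 0.007
```

```bash
python3 s.py
```

```text
5.65 [-69.4 -79.4 204.6] [-0.6 -0.1  0.9]
```

Request:
move_arm --targets '[[[1,6,0],[0,0,0],0],[[1,6,0],[0,0,0],0],[[1,5,0],[0,0,0],0],[[1,5,0],[0,0,0],0],[[0,5,0],[0,0,0],0],[[0,5,0],[0,0,0],0],[[0,4,0],[0,0,0],0],[[0,4,0],[0,0,0],0],[[0,0,0],[0,0,0],0]]'

```text
time: 6.4
ee_pos: [0.4889, -0.0373, 0.2121]
tcp_rot: [0.184, 3.111, 0.006]
wrist_force: [-0.9, -0.9, -2.2]
width: 0.006
```

```bash
python3 s.py
```

```text
6.4 [-66.3 -35.2 212.1] [-0.9 -0.9 -2.2]
```

Request:
move_arm --targets '[[[-2,4,-3],[0,0,0],0],[[-1,4,-3],[0,0,0],0],[[0,3,-2],[0,0,0],0],[[0,2,0],[0,0,0],0],[[0,0,0],[0,0,0],0]]'

```text
time: 6.82
ee_pos: [0.4855, -0.0228, 0.2033]
tcp_rot: [0.184, 3.111, 0.006]
wrist_force: [0.8, -3.2, 2.0]
width: 0.008
```

```bash
python3 s.py
cat > k.py <<'E'
from h import *
import sys
t=sys.argv[1]
from scipy.optimize import brentq
I={n:imaging.grab_frame(n)[:,:,::-1].copy() for n in('scene','side')}
for n in I: cv2.imwrite(f'pics/{n}_{t}.png',I[n])
for w in (-.3,-.45,-.55):
    for i in range(4):
        a=np.radians(20)+w-i*np.pi/2   # knob angle to -y of up
        X=W(-70,-95*np.sin(a),130+95*np.cos(a))
        for n in I:
            try: b=blob(I[n],proj(n,X))
            except ValueError: continue
            c,d=ray(n,b[0]);s=((O-ex*.07-c)@ex)/(d@ex);q=own(c+s*d)
            g=np.arctan2(-q[1],q[2]-130)+i*np.pi/2-np.radians(20)
            print(w,i,n,b[0].round(1),b[1][4],'r',np.hypot(q[1],q[2]-130).round(1),'wheel',((g+np.pi)%(2*np.pi)-np.pi).round(3))
E
python3 k.py c
```

```text
6.8167 [-71.4 -21.2 203.3] [ 0.8 -3.2  2. ]
-0.3 0 scene [330.9 195.1] 111 r 94.3 wheel -0.407
-0.3 1 scene [362.1 247.9] 70 r 94.0 wheel -0.425
-0.3 1 side [281.3 245.6] 101 r 100.3 wheel -0.437
-0.3 2 side [297.4 317.4] 130 r 98.9 wheel -0.431
-0.3 3 scene [295.  203.5] 54 r 99.4 wheel -0.416
-0.3 3 side [313.  301.7] 256 r 94.6 wheel -0.385
-0.45 0 scene [330.9 195.1] 111 r 94.3 wheel -0.407
-0.45 1 scene [362.1 247.9] 70 r 94.0 wheel -0.425
-0.45 1 side [281.3 245.6] 101 r 100.3 wheel -0.437
-0.45 2 side [297.4 317.7] 137 r 99.7 wheel -0.429
-0.45 3 scene [295.  203.5] 54 r 99.4 wheel -0.416
-0.45 3 side [313.  301.2] 256 r 94.8 wheel -0.396
-0.55 0 scene [330.9 195.1] 111 r 94.3 wheel -0.407
-0.55 1 scene [362.1 247.9] 70 r 94.0 wheel -0.425
-0.55 1 side [281.3 245.6] 101 r 100.3 wheel -0.437
-0.55 2 side [297.4 317.7] 137 r 99.7 wheel -0.429
-0.55 3 scene [295.  203.5] 54 r 99.4 wheel -0.416
-0.55 3 side [312.9 299.1] 188 r 94.1 wheel -0.433
```

Wheel at about -0.415, from knob images and from contact geometry. A nudge of 2–3 mm more, then back off.

Request:
move_arm --targets '[[[0,3,1],[0,0,0],0],[[0,0,0],[0,0,0],0],[[0,0,0],[0,0,0],0]]'

```text
time: 7.17
ee_pos: [0.4852, -0.0198, 0.2041]
tcp_rot: [0.184, 3.112, 0.006]
wrist_force: [-0.7, -2.0, -1.0]
width: 0.005
```

```bash
python3 s.py; python3 k.py d | grep '^-0.45'
```

```text
7.1667 [-72.1 -18.3 204.1] [-0.7 -2.  -1. ]
-0.45 0 scene [332. 196.] 110 r 93.5 wheel -0.437
-0.45 1 scene [361.7 248.3] 57 r 93.2 wheel -0.446
-0.45 1 side [280.9 247.3] 94 r 104.9 wheel -0.491
-0.45 2 side [298.1 318.4] 152 r 98.3 wheel -0.474
-0.45 3 scene [295.4 202.5] 60 r 98.3 wheel -0.457
-0.45 3 side [312.7 299.7] 266 r 93.5 wheel -0.416
```

Request:
move_arm --targets '[[[-1,-10,0],[0,0,0],0],[[-2,-15,0],[0,0,0],0],[[-2,-15,0],[0,0,0],0],[[0,0,30],[0,0,0],0],[[0,0,30],[0,0,0],0],[[0,0,35],[0,0,0],0],[[18,30,0],[0,0,0],0],[[18,30,0],[0,0,0],0],[[18,30,0],[0,0,0],0],[[18,30,0],[0,0,0],0]]'

```text
time: 8.1
ee_pos: [0.5501, 0.0497, 0.3062]
tcp_rot: [0.206, 3.108, 0.011]
wrist_force: [0.2, -0.4, 0.1]
width: 0.002
```

Request:
move_arm --targets '[[[18,30,0],[0,0,0],0],[[18,30,0],[0,0,0],0],[[18,30,0],[0,0,0],0],[[0,0,0],[0,0,0],0],[[0,0,0],[0,0,0],0]]'

```text
time: 8.52
ee_pos: [0.6085, 0.1478, 0.3047]
tcp_rot: [0.197, 3.11, 0.013]
wrist_force: [-0.2, -1.2, -1.2]
width: 0.008
```

```bash
python3 s.py; python3 k.py e | grep '^-0.45'
```

```text
8.5167 [ 29.2 163.5 304.7] [-0.2 -1.2 -1.2]
-0.45 0 scene [331.6 195.6] 89 r 94.0 wheel -0.427
-0.45 0 side [293.9 219.9] 214 r 93.3 wheel -0.448
-0.45 1 scene [361.6 248.1] 78 r 92.8 wheel -0.443
-0.45 1 side [280.9 247.3] 94 r 104.9 wheel -0.491
-0.45 2 side [298.  318.8] 164 r 99.6 wheel -0.465
-0.45 3 scene [295.1 202.6] 52 r 99.2 wheel -0.447
-0.45 3 side [312.6 299.8] 263 r 92.6 wheel -0.408
```

Wheel at about -0.445. Down on the +y side of the pin.

Request:
move_arm --targets '[[[0,0,-25],[0,0,0],0],[[0,0,-25],[0,0,0],0],[[0,0,-25],[0,0,0],0],[[0,0,-25],[0,0,0],0],[[0,0,-25],[0,0,0],0],[[0,0,0],[0,0,0],0],[[0,0,0],[0,0,0],0]]'

```text
time: 9.2
ee_pos: [0.6072, 0.1378, 0.1799]
tcp_rot: [0.211, 3.102, 0.017]
wrist_force: [1.0, 0.2, 0.2]
width: 0.008
```

```bash
python3 s.py
```

```text
9.2 [ 29.2 153.4 179.9] [1.  0.2 0.2]
```

Request:
move_arm --targets '[[[0,-5,0],[0,0,0],0],[[-1,-5,0],[0,0,0],0],[[0,-5,0],[0,0,0],0],[[-1,-5,0],[0,0,0],0],[[-1,-5,0],[0,0,0],0]]'

```text
time: 9.62
ee_pos: [0.6062, 0.11, 0.1865]
tcp_rot: [0.212, 3.096, 0.022]
wrist_force: [-0.7, 0.5, 0.2]
width: 0.004
```

```bash
python3 s.py
```

```text
9.6167 [ 31.7 125.7 186.5] [-0.7  0.5  0.2]
```

Request:
move_arm --targets '[[[-1,-4,-4],[0,0,0],0],[[-1,-4,-4],[0,0,0],0],[[-1,-4,-1],[0,0,0],0],[[-1,-4,-1],[0,0,0],0],[[0,-2,0],[0,0,0],0],[[0,0,0],[0,0,0],0],[[0,0,0],[0,0,0],0]]'

```text
time: 10.2
ee_pos: [0.6017, 0.0879, 0.1761]
tcp_rot: [0.215, 3.095, 0.021]
wrist_force: [-0.0, -0.1, -0.3]
width: 0.009
```

```bash
python3 -c "
from h import *
snap('f',[W(28,130,190),W(28,67,189)])"
```

```text
10.2 own tcp [ 30.  103.2 176.1] z axis [ 0.04   0.011 -0.999] jaw yaw 82.1 [-0.  -0.1 -0.3]
```

View pics/pair_f.png

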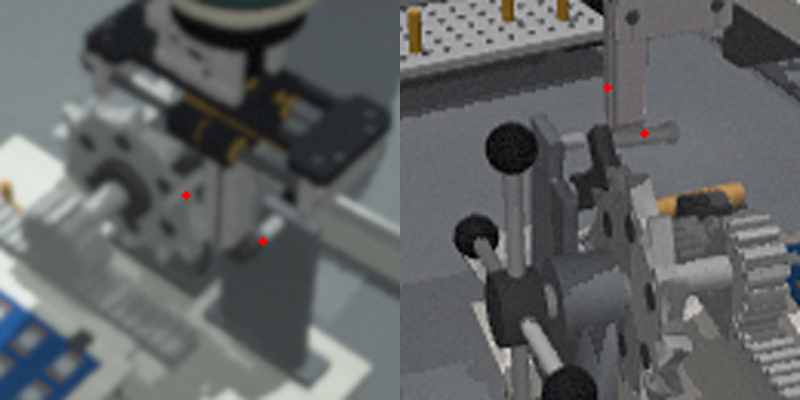

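The pin is back at its "down" point, (645,133) in the side crop. I retreat upward and check.

Request:
move_arm --targets '[[[1,8,0],[0,0,0],0],[[2,12,10],[0,0,0],0],[[0,10,30],[0,0,0],0],[[0,0,35],[0,0,0],0],[[0,0,35],[0,0,0],0],[[-5,30,20],[0,0,0],0],[[-5,35,0],[0,0,0],0],[[-5,35,0],[0,0,0],0],[[-5,35,0],[0,0,0],0],[[-5,35,0],[0,0,0],0]]'

```text
time: 11.18
ee_pos: [0.5782, 0.2988, 0.3217]
tcp_rot: [0.225, 3.088, 0.025]
wrist_force: [0.1, -0.4, -0.0]
width: 0.005
```

Request:
move_arm --targets '[[[-10,35,0],[0,0,0],0],[[-10,35,0],[0,0,0],0],[[-10,35,0],[0,0,0],0],[[0,0,0],[0,0,0],0]]'

```text
time: 11.52
ee_pos: [0.5401, 0.4223, 0.3248]
tcp_rot: [0.208, 3.09, 0.032]
wrist_force: [-0.7, 0.3, -0.7]
width: 0.002
```

```bash
python3 k.py g | grep '^-0.45'; python3 -c "
from h import *
snap('g',[W(48,67,189),W(28,67,189),W(28,77.7,195)])"
```

```text
-0.45 0 scene [331.6 195.6] 89 r 94.0 wheel -0.427
-0.45 0 side [293.8 219.7] 226 r 93.5 wheel -0.454
-0.45 1 scene [361.7 248.4] 57 r 93.3 wheel -0.449
-0.45 1 side [280.9 246.9] 105 r 104.7 wheel -0.482
-0.45 2 side [298.  318.7] 149 r 99.1 wheel -0.469
-0.45 3 scene [295.1 202.6] 52 r 99.2 wheel -0.447
-0.45 3 side [312.6 300. ] 266 r 92.9 wheel -0.407
11.62 own tcp [-69.2 421.8 325.3] z axis [ 0.048  0.016 -0.999] jaw yaw 82.0 [ 0.9 -1.2  0.3]
```

View pics/pair_g.png

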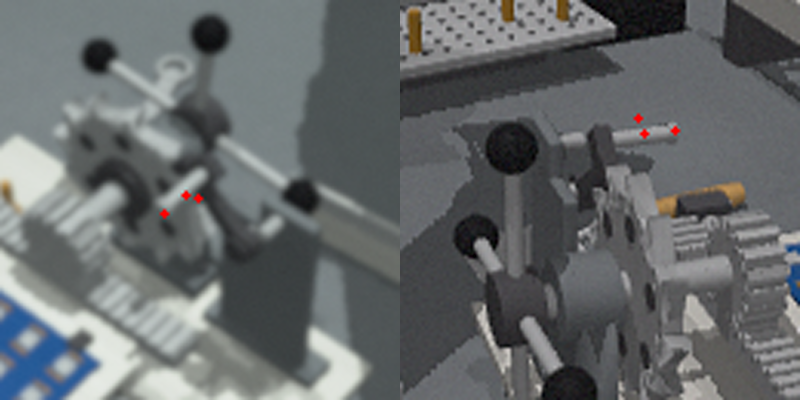

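View pics/side_g.png

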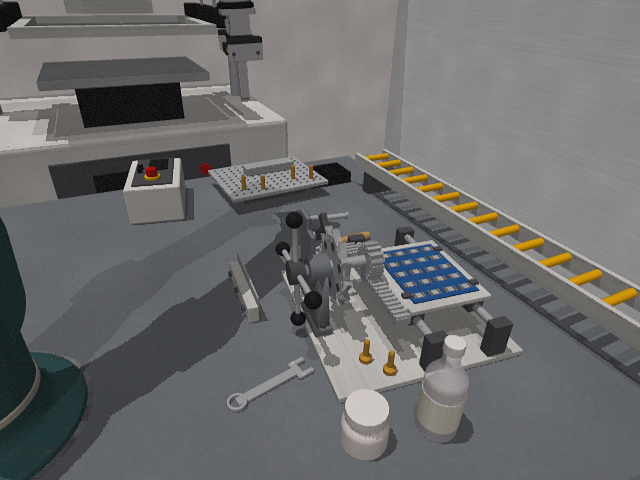

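The pin sits on the "down" points in both views, as it did at the start, and off the lift-0.2 mark. The wheel is at about -0.45 and everything else stands where it was. Handing in.

```bash
python3 -c "
from rig import ticket
print(ticket.hand_in())"
```

```text
the job is handed in; nothing more can be done
None
```

The job is done and handed in at about 12 s of robot time. With closed fingers I threw the pawl back onto its rest by its pin. I then pushed knob0 so the wheel turned backward one notch, and tipped the pawl over again so that it dropped into the new notch.

**Last checks:**
- **Wheel:** about -0.45 rad. The single-knob readings ran from -0.41 to -0.48, all inside the -0.52 to -0.34 window. They rest on my estimate that knob0 stands about 20° from upright at wheel 0.
- **Pawl:** the pin lies on its fully-down position in both camera views, not on a tooth top.
- **Contact:** the arm was clear at the end. Wrist forces in the readings I took stayed at a few newtons.
- **Surroundings:** by eye in the final side view, the bottle, jar, spanner, squeegee and support pins look unmoved, and the gripper was never steered over the board. The paste knife is mostly hidden in that view, so I could not check it closely.

No check failed. The scatter between the knob readings was the only disagreement.

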